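# Kettle off the ring, open the descaler

### The arm

A 7-joint arm with a two-finger parallel gripper is mounted at the origin on the work surface. World frame = base frame: x ahead of the robot, y to its left, z up, the work surface at z = 0. Lengths are in m, angles in rad, forces in N, time in s.
With the tool pointing down it reaches from about 0.425 to 0.875 m from the base axis. Payload 4.7 kg.
Tool frame: the origin (TCP) lies midway between the tips of the shut fingers; the grasp point (between the pads) lies 19 mm behind it; z points along the fingers, y is the line along which they close (so a half turn about z gives the same grasp; the last joint's range is limited). The gripper opens to 87 mm and grips with 3 to 60 N. Pads are 19 mm wide; open, the fingers measure 117 mm over their backs; the gripper's body (75 mm by 190 mm) begins 51 mm behind the grasp point.
Start: joints at [1.141, 0.321, -0.07, 1.45, 0.023, 1.371, -0.057], TCP at [0.279, -0.587, 0.223] pointing down, gripper open.
Joint ranges: [-2.86, 2.86], [-0.3, 2.09], [-1.38, 1.24], [0.06, 2.45], [-1.56, 4.7], [0.09, 2.05], [-2.69, 2.69]. Speed limits (rad/s): [2.57, 2.57, 3.14, 3.14, 3.14, 3.14, 3.14].

### API

Orientations are given as a rotation vector (axis times angle).
In Python, from bench import monitor, cams, workorder gives the robot as it stands.
- The arm moves only by the tool move_arm, never from a script. Its arguments are lists of equal length, an entry for each row: "slide": the shift along the tool's x, y, z in cm, a list of three; "roll": the turn about the tool's z in rad. In form: {"slide": [[dx, dy, dz], ...], "roll": [roll, ...]}. A call has 1 to 20 rows; each row is the pose to reach, as a shift and turn from the pose commanded when the call began, along the tool's axes at that moment; what a row does not reach only later rows make up. A row lasts 1/10 s, in which the tool goes at most 50 mm and 8.59 degrees, less where a joint would pass 70% of its speed; a pose out of reach is approached as far as the arm can. A call with a gripper value outside its range is refused whole. "gripper" is the finger opening in cm, from 0 to 8.7, set as the call begins (left out, the last holds). The fingers move at their own pace and stop on an object; "squeeze" is the grip in N (left out, the last holds). Time passes only in rows, so rows that repeat a pose let the fingers close. It gives the time, the measured TCP pose, the force, the opening and the grip force at its end, in the units of the state.
- monitor.get_state(): the state, without advancing time (a new reading comes with each control period).
- cams.get_image(name): name is "side" or "top" or "wrist"; returns the picture (400x640x3 uint8, red, green, blue); there is no depth.
- cams.get_calibration(name): a dict with "mtx" (3x3 intrinsics, pixels), "R" (3x3) and "t" (3): a world point X has camera coordinates R X + t. Camera axes: x right, y down, z forward; pixel columns grow to the right and rows downward; lengths in m; the calibration is good to about 2 mm. The wrist camera is an equidistant fisheye: a pixel r from the principal point sees the ray r / f radians off the axis. A picture is of the moment at which its call begins: read the wrist's pose just before it. get_calibration takes no time and is no camera call; for the wrist camera it gives the pose at the moment of the call.
- workorder.close_job(): hands the job in; it is judged then, once.
The state is a dict: "time": time; "joint_positions": joint angles; "qd": joint speeds; "joint_torque": joint torques, N m; "position": TCP position; "tool_rot": TCP orientation; "ft_force": force on the tool from outside, world axes, zero at the start; "torque": the same for the moment, N m; "grip_width": opening from 0.0 (shut) to 1.0 (fully open); "grip_force": force on a finger pad.
Only numpy, scipy, OpenCV 4.12 (cv2) and the standard library are available. Lean on these libraries where they do the work, as an engineer would, in place of code of your own. Each camera call takes 0.05 s, during which the arm holds its last target. There are 200 camera calls.

### The job

The kettle has just boiled and is to be descaled: slide it across the hob onto the free cooking ring, centred and without lifting or tipping it, and let go of it. Then open the descaler tub with its push-and-turn safety cap (press the cap down, twist it anticlockwise while it is down, lift it off), leaving the tub standing where it is on the counter and everything else undisturbed. Finish while still holding the cap in the gripper, level and still, right above the open tub and about a hand's width clear of it: do not put it down or let go.

Things in the scene. Friction and masses are not known exactly. Their poses are not given: they have to be found in the camera images.
- kettle: polished steel stove kettle, 182 mm wide, base 170 mm across, about 0.8 kg, standing on one of the two rings of the hob. Origin: centre of its underside (on the glass, 55 mm above the counter). z up, spout to +x (the spout reaches 128 mm from the axis and 118 mm up), lid knob up to 131 mm. It slides easily on the glass (friction about 0.18)
- kettle_grip (a point): middle of the kettle's handle: a straight black bar, 18 mm wide and 18 mm high, 116 mm long along the kettle's x axis, fixed rigidly above the lid, 185 mm above the underside (240 mm above the counter); 45 mm free under it; pinch it from above with the fingers closing along the kettle's y
- hob: black glass two-ring table hob, 340 mm (x) by 570 mm (y), glass top 55 mm above the counter. Origin: centre of its underside. The rings lie 135 mm to either side of its middle along its y; knobs on the -x edge. Fixed
- zone_to: centre, on the glass, of the free cooking ring, the one without the kettle (a printed ring 196 mm across, the same as the other); the kettle is to stand on it. It may be the left or the right one
- zone_from: centre, on the glass, of the cooking ring on which the kettle stands at the start
- tub: round white plastic descaler tub, 76 mm across, shoulder 120 mm above the counter, then a neck 32 mm wide up to 148 mm, hidden by the cap; 0.65 kg. Stands loose on the counter. Origin: centre of its underside, z up. Friction with the counter keeps it from turning while the cap is pressed and twisted
- tub_mouth (a point): centre of the rim of the tub's neck, 148 mm above the tub's underside
- cap: white ribbed push-and-turn safety cap of the tub, 54 mm across, 31 mm high, 35 g, a loose part. Origin: centre of its lower edge, 128 mm above the counter while it is on (its top at 159 mm); z up. Three inner tabs sit in notches under lugs of the neck: it cannot turn or lift until pressed down; if pressed too little, the tub turns along with it; clockwise it is blocked
- cap_top (a point): centre of the cap's top face, 31 mm above the cap's origin. Press it fully down (5.5 mm; at least 4 mm), keep it down and turn it anticlockwise seen from above by 0.85 to 1.35 rad (1.05 is best; a stop ends the turn at 1.5), then it lifts straight off. A firm grip (about 45 N) on its ribs, fingertips 25 to 27 mm below its top, carries push and twist
- cap_seal (a joint): travel of the sprung seal inside the cap, m: 0 while the cap is locked on the tub, growing as it is pressed down: it starts to move at 5 N, at 0.0025 (8 N) the tabs just clear the notches, at 0.0055 (11.6 N) it bottoms; -0.002 when the cap is off
- jar: bystander: lower white jar with a smooth lid, 72 mm across, 105 mm high; origin under its centre
- mug: bystander: white mug, 82 mm across, 92 mm high, handle reaching 78 mm from the axis; origin under its centre
- spice: bystander: small glass spice jar, 44 mm across, 95 mm high; origin under its centre
- bowl: bystander: white bowl, 136 mm across, 55 mm high; origin under its centre
- brush: bystander: wooden brush, 210 mm long, lying on the counter
- tumbler: bystander: drinking glass, 68 mm across, 100 mm high; origin under its centre
- trivet: bystander: round cork trivet, 136 mm across, lying on the counter; origin under its centre
Mind the look-alikes: they are no part of the job. Of the things shaped like the kettle, the steel one is meant.

How it is judged:
By the outcome, as a careful person would: the job done as asked, in the order asked, and still so for the second after the job is handed in, while the arm keeps its last pose, push and grip.
It also fails if it takes over 56 s, if anything falls off the work surface, if the arm or the gripper's body presses on something with over 40 N, if the wrist force passes 120 N, or if a joint passes its speed limit or range.

## Working session

There is one attempt and no reset: what is moved stays moved. The work goes in short steps, Python scripts to look and compute and a tool call to move; the robot and the scene stay as the last step left them, time stands still between calls to the robot, and variables do not carry over. Pictures are saved under pics/ and viewed, at most 10 in all, crops included, and the job is handed in when it is done.

Besides the shell and the picture viewer there is one more tool, called after ">>>" as name(argument=value, ...), one argument or row to a line, values as JSON. move_arm: Moves the arm, as the interface text tells. Its arguments: {"type":"object","properties":{"slide":{"type":"array","items":{"type":"array","items":{"type":"number"}}},"roll":{"type":"array","items":{"type":"number"}},"gripper":{"type":"number"},"squeeze":{"type":"number"}},"required":["slide","roll"]}

```bash
mkdir -p pics; ls
cat > h.py <<'E'
import numpy as np, cv2
from bench import monitor, cams, workorder
def snap(n,f):
    im=np.array(cams.get_image(n)); cv2.imwrite('pics/'+f,im[:,:,::-1]); np.savez('pics/'+f+'.npz',im=im,**{k:np.array(v) for k,v in cams.get_calibration(n).items()}); return im
E
python3 - <<'E'
from h import *
a=snap('top','top0.png');b=snap('side','side0.png')
s=monitor.get_state();print(s)
for n in('top','side','wrist'):print(n,cams.get_calibration(n))
E
```

```text
pics
{'time': 0.1, 'joint_positions': array([ 1.14108268,  0.32174972, -0.07003927,  1.45154098,  0.02257821,
        1.37080339, -0.0569071 ]), 'qd': array([-0.00185991, -0.00312791,  0.00135946, -0.0028785 , -0.00059883,
       -0.00167129, -0.00082109]), 'joint_torque': array([ 3.20358959e-04, -4.92573595e+01, -4.05710209e-01, -3.13396561e+01,
       -6.41827332e-02,  3.95120785e-02,  8.43223279e-05]), 'position': array([ 0.27882786, -0.58661398,  0.22157601]), 'tool_rot': array([-3.06295656e+00, -6.91028330e-01,  7.23709015e-04]), 'ft_force': array([ 0.33221039,  0.31364142, -0.38603863]), 'torque': array([ 0.00425254, -0.01875819, -0.00732793]), 'grip_force': 0.0, 'grip_width': 1.0003796744071503}
top {'mtx': array([[435.46435886,   0.        , 314.44911219],
       [  0.        , 435.46435886, 199.68145837],
       [  0.        ,   0.        ,   1.        ]]), 'R': array([[ 0.02215901, -0.99974627,  0.00404572],
       [-0.99169481, -0.022493  , -0.12663125],
       [ 0.12669012, -0.0012061 , -0.99194161]]), 't': array([0.04282646, 0.46253233, 1.40791217])}
side {'mtx': array([[452.87589514,   0.        , 316.29576459],
       [  0.        , 452.87589514, 205.45046861],
       [  0.        ,   0.        ,   1.        ]]), 'R': array([[ 0.84517514, -0.53421325, -0.0171808 ],
       [-0.31902228, -0.47841093, -0.81813677],
       [ 0.42884002,  0.69694992, -0.57476696]]), 't': array([-0.32891879,  0.31338307,  1.5266644 ])}
wrist {'mtx': array([[309.70691629,   0.        , 323.9959868 ],
       [  0.        , 309.70691629, 199.84545913],
       [  0.        ,   0.        ,   1.        ]]), 'R': array([[ 4.30125886e-01, -9.02768666e-01, -6.76011345e-04],
       [-8.74700032e-01, -4.16937571e-01,  2.47109117e-01],
       [-2.23364222e-01, -1.05696721e-01, -9.68987424e-01]]), 't': array([-0.65028469, -0.03033807,  0.3881195 ])}
```

View pics/top0.png

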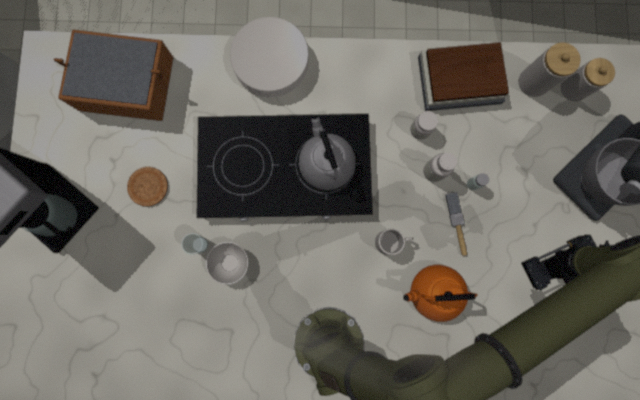

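View pics/side0.png

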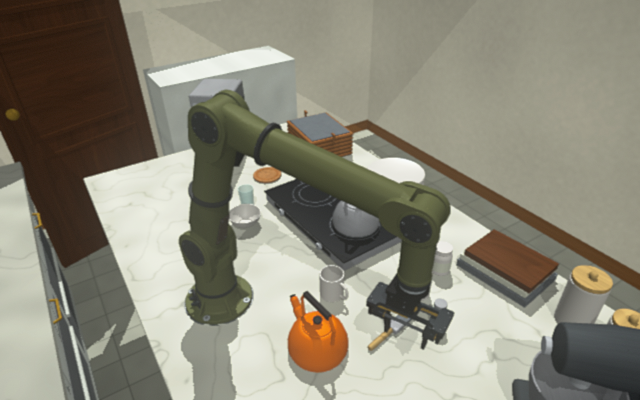

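The top view shows the steel kettle on the right ring (327,160) and the free ring at (242,165). There are two white containers, at (426,124) and (440,166), and a spice jar at (479,181). The side view shows one tall white item at (443,260). I'll zoom in on these.

Run:
```python
from h import *
t=cv2.imread('pics/top0.png');s=cv2.imread('pics/side0.png')
a=cv2.resize(t[95:205,285:505],(800,400),interpolation=cv2.INTER_CUBIC)
b=cv2.resize(s[180:320,310:470],None,fx=2.0,fy=1.42,interpolation=cv2.INTER_CUBIC)
w=snap('wrist','wr0.png')[:,:,::-1]
c=np.zeros((600,800,3),np.uint8);c[:400]=a;c[400:600,:320]=cv2.resize(b,(320,200));c[400:600,320:640]=cv2.resize(w,(320,200));cv2.imwrite('pics/c1.png',c)
```

```text
(no output)
```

View pics/c1.png

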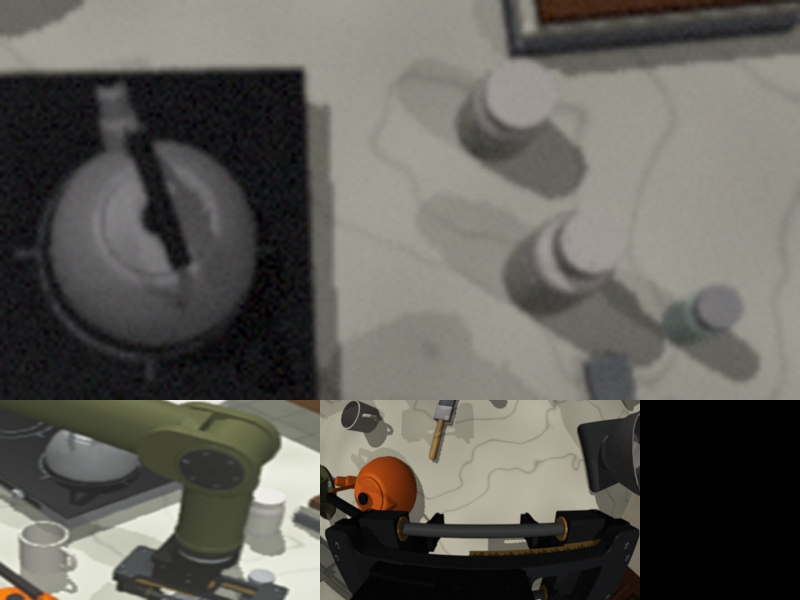

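The tub is the lower of the two: necked, with its cap near top-image pixel (447,162). The smooth one at (426,124) is the jar. The handle bar runs from about (321,131) to (334,169). Next I'll measure.

```bash
cat >> h.py <<'E'
def ld(f):
    d=np.load('pics/'+f+'.npz');return d['im'],d
def ray(d,p,fish=False):
    K=d['mtx'];x=(np.atleast_2d(p)-K[:2,2])/[K[0,0],K[1,1]]
    if fish:
        th=np.linalg.norm(x,axis=1,keepdims=True);v=np.hstack([x/th*np.sin(th),np.cos(th)])
    else: v=np.hstack([x,np.ones((len(x),1))]);v/=np.linalg.norm(v,axis=1,keepdims=True)
    return -d['R'].T@d['t'], v@d['R']
def onz(d,p,z,fish=False):
    c,v=ray(d,p,fish);return c+v*((z-c[2])/v[:,2])[:,None]
def tri(*cv):
    A=0;b=0
    for c,v in cv:
        v=v.ravel();P=np.eye(3)-np.outer(v,v);A=A+P;b=b+P@c
    X=np.linalg.solve(A,b);return X,[np.linalg.norm((np.eye(3)-np.outer(v.ravel(),v.ravel()))@(X-c)) for c,v in cv]
E
python3 - <<'E'
from h import *
im,d=ld('top0.png');g=cv2.cvtColor(im,cv2.COLOR_RGB2GRAY)
# hob: dark blob
m=(g<45).astype(np.uint8);roi=np.zeros_like(m);roi[100:230,185:385]=1;m&=roi
m=cv2.morphologyEx(m,cv2.MORPH_CLOSE,np.ones((3,3)))
n,l,st,_=cv2.connectedComponentsWithStats(m);k=1+np.argmax(st[1:,4])
cs,_=cv2.findContours((l==k).astype(np.uint8),cv2.RETR_EXTERNAL,cv2.CHAIN_APPROX_NONE);c=max(cs,key=cv2.contourArea)
hull=cv2.convexHull(c).reshape(-1,2).astype(float)
w=onz(d,hull,.055)[:,:2].astype(np.float32);r=cv2.minAreaRect(w);print('hob',r,cv2.boxPoints(r))
# ring
sub=g[120:212,200:285].astype(float);bg=np.median(sub)
ys,xs=np.nonzero(sub>bg+14);pp=np.c_[xs+200,ys+120];q=onz(d,pp,.055)[:,:2]
c0=onz(d,[[242,165]],.055)[0,:2];print('ring guess',c0)
for _ in range(8):
    rr=np.linalg.norm(q-c0,axis=1);s=q[(abs(rr-.096)<.012)]
    A=np.c_[2*s,np.ones(len(s))];x=np.linalg.lstsq(A,(s**2).sum(1),rcond=None)[0];c0=x[:2]
print('ring',c0,np.sqrt(x[2]+c0@c0),len(s))
print('handle ends',onz(d,[[321.3,130.8],[334.5,168.7]],.249))
print('cap top',onz(d,[[447.3,162.4]],.159))
print('jar top',onz(d,[[285+520/3.636,95+95/3.636]],.105))
print('spice',onz(d,[[482,179]],.095))
print('mug',onz(d,[[390,241]],.09))
print('bowl',onz(d,[[229,263]],.05),'tumbler',onz(d,[[197,244]],.1))
E
```

```text
hob ((0.5706582069396973, 0.15474075078964233), (0.33415183424949646, 0.5652400851249695), 2.24288010597229) [[ 0.39264977  0.43060565]
 [ 0.41477084 -0.1342014 ]
 [ 0.74866664 -0.12112415]
 [ 0.7265456   0.4436829 ]]
ring guess [0.56717249 0.29274773]
ring [0.56672557 0.29148167] 0.0968422788990378 422
handle ends [[ 0.63166994  0.03831846  0.249     ]
 [ 0.52267219 -0.00108788  0.249     ]]
cap top [[ 0.56816487 -0.34752354  0.159     ]]
jar top [[ 0.71357637 -0.30469449  0.105     ]]
spice [[ 0.5312513  -0.47671115  0.095     ]]
mug [[ 0.32894961 -0.18561351  0.09      ]]
bowl [[0.2490063  0.32127795 0.05      ]] tumbler [[0.30602462 0.41341378 0.1       ]]
```

```bash
cat >> h.py <<'E'
from scipy.spatial.transform import Rotation as Ro
def to(p,yaw=None):
    s=monitor.get_state();R=Ro.from_rotvec(s['tool_rot']).as_matrix()
    y0=np.arctan2(R[1,0],R[0,0]);out=np.round(R.T@(np.array(p)-s['position'])*100,2)
    r=None
    if yaw is not None: r=round(float((y0-yaw+np.pi)%(2*np.pi)-np.pi),3)
    print('pos',s['position'].round(4),'yaw',round(float(y0),4),'slide cm',out,'roll',r,'t',s['time'])
E
python3 -c "
from h import *
to([.502,-.009,.36],np.deg2rad(19.9))"
```

```text
pos [ 0.2788 -0.5867  0.2217] yaw 0.4438 slide cm [ 44.96 -42.61 -13.77] roll 0.096 t 0.15
```

>>> move_arm(
  slide=[
    [0,0,-4.5],
    [0,0,-9],
    [0,0,-13.8],
    [3,-2.8,-13.8],
    [6,-5.7,-13.8],
    [9,-8.5,-13.8],
    [12,-11.4,-13.8],
    [15,-14.2,-13.8],
    [18,-17,-13.8],
    [21,-19.9,-13.8],
    [24,-22.7,-13.8],
    [27,-25.6,-13.8],
    [30,-28.4,-13.8],
    [33,-31.3,-13.8],
    [36,-34.1,-13.8],
    [39,-37,-13.8],
    [42,-39.8,-13.8],
    [45,-42.6,-13.8],
    [45,-42.6,-13.8],
    [45,-42.6,-13.8],
  ],
  roll=[0,0,0,0.01,0.02,0.03,0.04,0.05,0.06,0.07,0.08,0.09,0.096,0.096,0.096,0.096,0.096,0.096,0.096,0.096],
)

```text
time: 2.15
position: [0.5025, -0.0083, 0.3602]
tool_rot: [3.093, 0.547, -0.001]
ft_force: [-0.2, -1.5, 0.4]
grip_width: 1.001
grip_force: 0.0
```

Run:
```python
from h import *
to([.502,-.009,.36],np.deg2rad(19.9))
cal=cams.get_calibration('wrist')
snap('wrist','wr1.png'); snap('top','top1.png')
```

```text
pos [ 0.5025 -0.0083  0.3602] yaw 0.3503 slide cm [-0.07  0.05  0.02] roll 0.003 t 2.15
```

View pics/wr1.png

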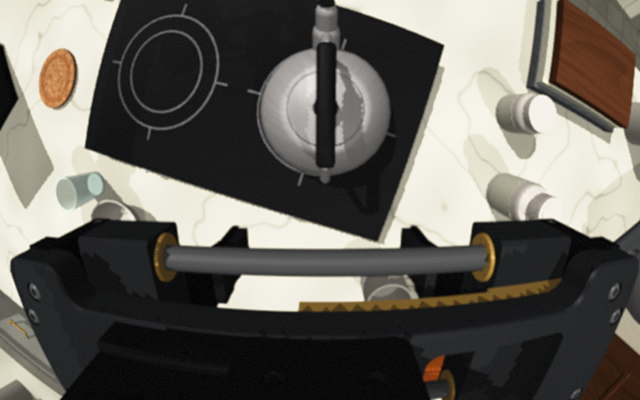

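The wrist view shows the handle bar from (326,42) to (325,167) and the free ring centred near (168,72). The tub cap is at (540,207) and the jar at (530,113). I'll triangulate against the top view.

Run:
```python
from h import *
W,dw=ld('wr1.png');T,dt=ld('top0.png')
gw=cv2.cvtColor(W,cv2.COLOR_RGB2GRAY);gt=cv2.cvtColor(T,cv2.COLOR_RGB2GRAY)
def bar(g,x0,x1,y0,y1,th):
    m=np.zeros_like(g);m[y0:y1,x0:x1]=(g[y0:y1,x0:x1]<th)
    n,l,st,c=cv2.connectedComponentsWithStats(m);k=1+np.argmax(st[1:,4]);ys,xs=np.nonzero(l==k)
    r=cv2.minAreaRect(np.c_[xs,ys].astype(np.float32));b=cv2.boxPoints(r)
    e=b[np.argsort(b[:,1])];e1=e[:2].mean(0);e2=e[2:].mean(0);return e1,e2,r
a=bar(gw,308,345,40,185,50);b=bar(gt,314,345,132,172,45)
print(a);print(b)
print('wrist ends z.249',onz(dw,[a[0],a[1]],.249,True));print('top ends',onz(dt,[b[0],b[1]],.249))
for i in(0,1):print(tri(ray(dw,a[i],True),ray(dt,b[i])))
# ring from wrist
sub=gw.copy().astype(float);ys,xs=np.nonzero(gw[10:150,110:225]>60);q=onz(dw,np.c_[xs+110,ys+10],.055,True)[:,:2]
c0=np.array([.566,.2905])
for _ in range(10):
    rr=np.linalg.norm(q-c0,axis=1);s=q[abs(rr-.096)<.010]
    x=np.linalg.lstsq(np.c_[2*s,np.ones(len(s))],(s**2).sum(1),rcond=None)[0];c0=x[:2]
print('ring wrist',c0,np.sqrt(x[2]+c0@c0),len(s))
# height check of ring: mean centre pixel from both views
def px(d,X):
    v=d['R']@X+d['t'];th=np.arctan2(np.hypot(v[0],v[1]),v[2]);return d['mtx'][:2,2]+d['mtx'][0,0]*th*v[:2]/np.hypot(v[0],v[1])
pw=px(dw,np.r_[c0,.055]);v=dt['R']@np.array([.5667,.2915,.055])+dt['t'];pt=(dt['mtx']@v)[:2]/v[2]
print('ring tri',tri(ray(dw,pw,True),ray(dt,pt)))
# kettle base/body outline in wrist: skip. cap
print('cap wrist',onz(dw,[[541,207]],.159,True), tri(ray(dw,[541,207],True),ray(dt,[447.3,162.4])))
```

```text
(array([325.5,  42. ], dtype=float32), array([325.5, 167. ], dtype=float32), ((325.5, 104.5), (125.0, 23.0), 90.0))
(array([332., 132.], dtype=float32), array([332., 168.], dtype=float32), ((332.0, 150.0), (36.0, 24.0), 90.0))
wrist ends z.249 [[ 0.63438958  0.03553231  0.249     ]
 [ 0.52914318 -0.00270334  0.249     ]]
top ends [[0.62886472 0.00777068 0.249     ]
 [0.52451727 0.00599071 0.249     ]]
(array([0.57926234, 0.01714988, 0.44264012]), [np.float64(0.00653258270694279), np.float64(0.006532582706942759)])
(array([0.52729619, 0.00104495, 0.23652428]), [np.float64(0.004440572602803343), np.float64(0.004440572602803351)])
ring wrist [0.5692246  0.29059737] 0.09669491527681125 932
ring tri (array([0.5684413 , 0.29264144, 0.05070663]), [np.float64(0.0009251525939121798), np.float64(0.0009251525939123831)])
cap wrist [[ 0.57718535 -0.32288659  0.159     ]] (array([ 0.57790767, -0.36049838,  0.11795475]), [np.float64(0.0006096559833548948), np.float64(0.0006096559833548952)])
```

Run:
```python
from h import *
W,dw=ld('wr1.png');T,dt=ld('top0.png')
P=[]
for a,b in(([325.8,42],[321.3,130.8]),([325,167.5],[334.5,168.7])):
    X,e=tri(ray(dw,a,True),ray(dt,b));print(X,e);P.append(X)
m=(P[0]+P[1])/2;d=P[0]-P[1];print(m,np.linalg.norm(d),np.degrees(np.arctan2(d[1],d[0])))
to([.579,.0172,.221],np.deg2rad(20))
```

```text
[0.64301164 0.03806984 0.21246911] [np.float64(0.0006924311273033808), np.float64(0.0006924311273036421)]
[ 0.52619058 -0.00263913  0.23168893] [np.float64(0.0007467416872515104), np.float64(0.0007467416872515089)]
[0.58460111 0.01771536 0.22207902] 0.12519497246602052 19.21206127837117
pos [ 0.5023 -0.0106  0.3602] yaw 0.3458 slide cm [ 8.18 -0.02 13.91] roll -0.003 t 2.25
```

>>> move_arm(
  slide=[
    [4,0,0],
    [8,0,0],
    [8,0,4],
    [8,0,8],
    [8,0,11],
    [8,0,13],
    [8,0,13.9],
    [8,0,13.9],
    [8,0,13.9],
  ],
  roll=[0,0,0,0,0,0,0,0,0],
)

```text
time: 3.15
position: [0.5784, 0.0174, 0.2227]
tool_rot: [3.094, 0.542, 0.002]
ft_force: [0.3, 1.0, -0.0]
grip_width: 1.002
grip_force: 0.0
```

>>> move_arm(
  slide=[
    [0,0,0],
    [0,0,0],
    [0,0,0],
    [0,0,0],
    [0,0,0],
    [0,0,0],
    [0,0,0],
  ],
  roll=[0,0,0,0,0,0,0],
  gripper=0,
  squeeze=25,
)

```text
time: 3.85
position: [0.5778, 0.0182, 0.2215]
tool_rot: [3.094, 0.544, -0.0]
ft_force: [-0.4, 0.1, -0.8]
grip_width: 0.449
grip_force: 0.0
```

Run:
```python
from h import *
to([.579,.0172,.221],np.deg2rad(20))
s=monitor.get_state();print(s['grip_width']*87,s['grip_force'],s['ft_force'],s['torque'])
snap('wrist','wr2.png');snap('side','side2.png');snap('top','top2.png')
w=cv2.imread('pics/wr2.png');b=cv2.imread('pics/side2.png')[150:330,290:450]
c=np.zeros((400,800,3),np.uint8);c[:,:440]=cv2.resize(w[:,100:540],(440,400));c[:,440:]=cv2.resize(b,(360,400));cv2.imwrite('pics/c2.png',c)
```

```text
pos [0.5778 0.0182 0.2215] yaw 0.3478 slide cm [0.08 0.13 0.05] roll -0.001 t 3.85
39.094338741914655 0.0 [-0.37070786  0.0828175  -0.79744223] [ 0.04875063 -0.00922458 -0.02550027]
```

View pics/c2.png

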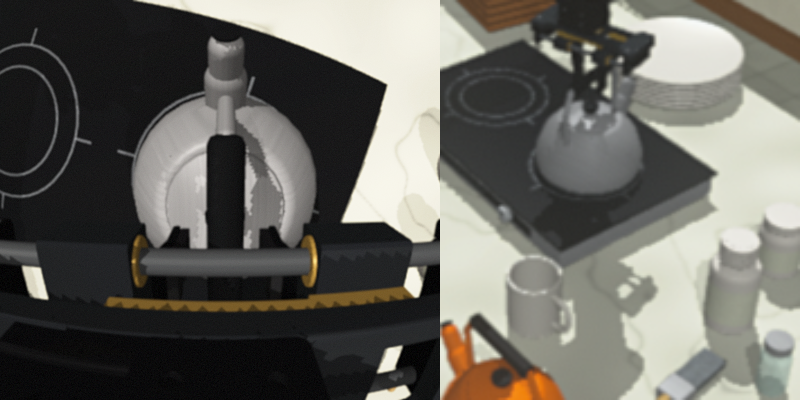

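The composite shows the fingers straddling the handle, centred and still closing. The tub is clearly visible in the side view. I'll keep closing.

>>> move_arm(
  slide=[
    [0,0,0],
    [0,0,0],
    [0,0,0],
    [0,0,0],
    [0,0,0],
    [0,0,0],
  ],
  roll=[0,0,0,0,0,0],
)

```text
time: 4.6
position: [0.5778, 0.0179, 0.2215]
tool_rot: [3.094, 0.543, 0.0]
ft_force: [1.5, -1.4, -0.8]
grip_width: 0.205
grip_force: 25.0
```

Run:
```python
from h import *
s=monitor.get_state();print(s['grip_width']*87,s['grip_force'],s['ft_force'],s['torque'])
# kettle centre est = TCP? handle middle minus tcp along tool x; move vector
to([.579+.5675-.5835, .0172+.291-.0177,.2215],np.deg2rad(20))
# cap: side+top triangulation, white-ish blobs
S,ds=ld('side2.png');T,dt=ld('top2.png')
a=[290+(740-440)*160/360,150+245*180/400]
print('cap top approx side px',a,tri(ray(ds,a),ray(dt,[447.3,162.4])))
```

```text
17.814312955109088 24.98705022968352 [ 1.49780387 -1.37044183 -0.76432712] [-0.1934512  -0.12786877  0.06531132]
pos [0.5778 0.0179 0.2215] yaw 0.3476 slide cm [ 7.890e+00 -2.613e+01 -1.000e-02] roll -0.001 t 4.6
cap top approx side px [423.33333333333337, 260.25] (array([ 0.57125161, -0.35074636,  0.15186538]), [np.float64(0.0017002006402968698), np.float64(0.0017002006402968934)])
```

>>> move_arm(
  slide=[
    [0.2,-0.6,0.05],
    [0.6,-1.9,0.05],
    [1.1,-3.5,0.05],
    [1.6,-5,0.05],
    [2.1,-6.6,0.05],
    [2.6,-8.2,0.05],
    [3.1,-9.7,0.05],
    [3.6,-11.3,0.05],
    [4.1,-12.9,0.05],
    [4.1,-12.9,0.05],
  ],
  roll=[0,0,0,0,0,0,0,0,0,0],
)

```text
time: 5.6
position: [0.5718, 0.1571, 0.2215]
tool_rot: [-3.09, -0.55, -0.002]
ft_force: [0.2, 3.5, 2.5]
grip_width: 0.205
grip_force: 25.0
```

>>> move_arm(
  slide=[
    [0.3,-0.9,0],
    [0.8,-2.5,0],
    [1.3,-4.1,0],
    [1.8,-5.7,0],
    [2.3,-7.3,0],
    [2.8,-8.9,0],
    [3.3,-10.5,0],
    [3.8,-12,0],
    [4.1,-12.9,0],
    [4.2,-13.2,0],
    [4.2,-13.2,0],
    [4.2,-13.2,0],
  ],
  roll=[0,0,0,0,0,0,0,0,0,0,0,0],
)

```text
time: 6.8
position: [0.5671, 0.2914, 0.2214]
tool_rot: [3.094, 0.542, 0.0]
ft_force: [0.2, -2.4, 5.2]
grip_width: 0.201
grip_force: 25.0
```

Run:
```python
from h import *
s=monitor.get_state();print(s['position'],s['ft_force'],s['torque'])
snap('wrist','wr3.png');snap('side','side3.png');snap('top','top3.png')
w=cv2.imread('pics/wr3.png');b=cv2.imread('pics/side3.png')[130:290,240:400];t=cv2.imread('pics/top3.png')[105:225,180:300]
c=np.zeros((500,800,3),np.uint8);c[:250,:400]=cv2.resize(w,(400,250));c[250:,:250]=cv2.resize(b,(250,250));c[:400,400:]=cv2.resize(t,(400,400));cv2.imwrite('pics/c3.png',c)
```

```text
[0.56714487 0.29139033 0.22142993] [ 0.21227498 -2.36330002  5.15862448] [-0.60330132  0.05281359  0.00370965]
```

View pics/c3.png

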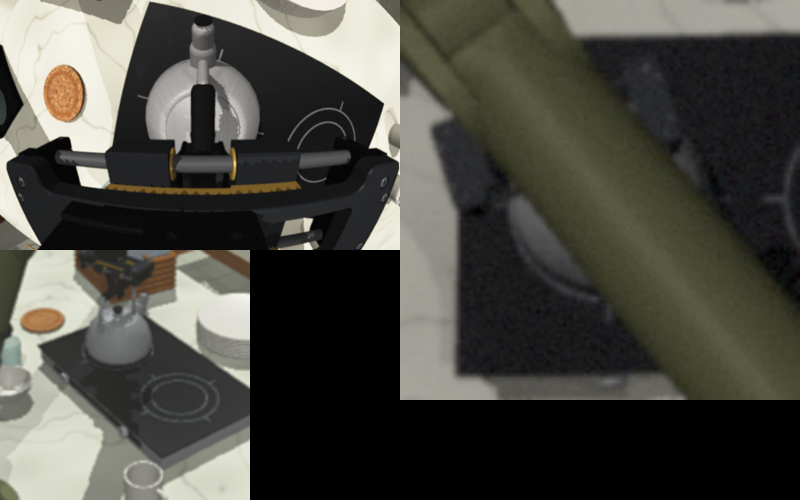

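The kettle stands on the left ring, surrounded by the ring and its ticks. I'll release, back off and check the centring.

>>> move_arm(
  slide=[
    [0,0,0],
    [0,0,0],
    [0,0,0],
    [0,0,0],
    [0,0,0],
    [0,0,0],
    [0,0,0],
    [0,0,-3],
    [0,0,-7],
    [0,0,-11],
    [-3,0,-14],
    [-7,0,-14],
    [-8,0,-14],
    [-8,0,-14],
    [-8,0,-14],
  ],
  roll=[0,0,0,0,0,0,0,0,0,0,0,0,0,0,0],
  gripper=8.7,
)

```text
time: 8.45
position: [0.4925, 0.264, 0.3607]
tool_rot: [3.094, 0.542, 0.001]
ft_force: [-0.2, -0.3, -0.2]
grip_width: 1.0
grip_force: 0.0
```

Run:
```python
from h import *
snap('wrist','wr4.png')
W,dw=ld('wr4.png')
c=cv2.resize(W[0:240,150:510],(800,533),interpolation=cv2.INTER_CUBIC)[:,:,::-1]
cv2.imwrite('pics/c4.png',c)
```

```text
(no output)
```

View pics/c4.png

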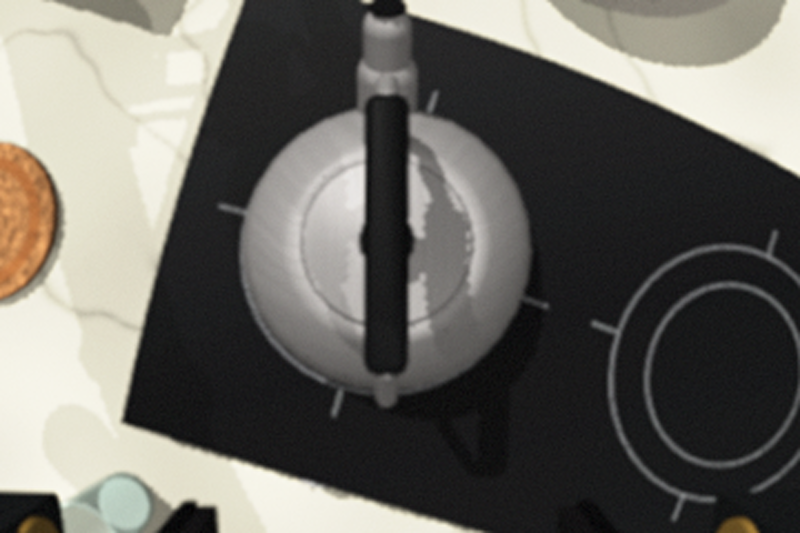

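The crop shows the four ring ticks, with outer ends at (220,207), (547,306), (436,92) and (334,415). The handle runs (385,97)–(387,372) and the lid circle is centred at (386,240). I'll compute both centres.

Run:
```python
from h import *
W,dw=ld('wr4.png')
f=lambda p:np.array(p)/2.2222+[150,0]
q=onz(dw,f([[220,207],[547,306],[436,92],[334,415]]),.055,True)[:,:2]
print(q,np.linalg.norm(q[0]-q[1]),np.linalg.norm(q[2]-q[3]))
A=np.c_[q[1]-q[0],q[2]-q[3]];u=np.linalg.solve(A,q[2]-q[0]);c=q[0]+u[0]*(q[1]-q[0])
print('ring',c,(q[0]+q[1])/2,(q[2]+q[3])/2)
h=onz(dw,f([[385,97],[387,372]]),.249,True);print('handle',h.mean(0),np.linalg.norm(h[0]-h[1]))
for z in(.17,.186):print('knob/lid',z,onz(dw,f([[386,241]]),z,True))
for z in(.08,.10,.12):
    b=onz(dw,f([[240,250],[530,250],[386,105],[386,395]]),z,True);print('body',z,b[:2].mean(0),b[2:].mean(0),np.linalg.norm(b[0]-b[1]))
```

```text
[[0.56232231 0.40872518]
 [0.57383216 0.1750244 ]
 [0.68565826 0.29735523]
 [0.45143949 0.28675372]] 0.233984035772096 0.23445857985799362
ring [0.56806945 0.29203277] [0.56807723 0.29187479] [0.56854887 0.29205447]
handle [0.57079063 0.29157133 0.249     ] 0.11089946209456757
knob/lid 0.17 [[0.57114877 0.29169553 0.17      ]]
knob/lid 0.186 [[0.57046693 0.29144976 0.186     ]]
body 0.08 [0.57105527 0.29235778 0.08      ] [0.57015207 0.29133473 0.08      ] 0.18655123258533696
body 0.1 [0.57038075 0.29208316 0.1       ] [0.56951842 0.2911064  0.1       ] 0.17810963626616644
body 0.12 [0.56970623 0.29180854 0.12      ] [0.56888477 0.29087807 0.12      ] 0.16966803994699584
```

Kettle is centred within about 3 mm. On to the tub viewpoint.

>>> move_arm(
  slide=[
    [-0.5,1.3,0],
    [-2,5,0],
    [-3.5,9,0],
    [-5,13,0],
    [-6.5,17,0],
    [-8,21,0],
    [-9.5,25,0],
    [-11,29,0],
    [-12.5,33,0],
    [-14,37,0],
    [-15.5,41,0],
    [-17,45,0],
    [-18.5,49,0],
    [-20,53,0],
    [-21.5,57,0],
    [-22.5,60,0],
    [-22.7,60.4,0],
    [-22.7,60.4,0],
    [-22.7,60.4,0],
  ],
  roll=[0,0,0,0,0,0,0,0,0,0,0,0,0,0,0,0,0,0,0],
)

```text
time: 10.4
position: [0.4851, -0.3794, 0.3603]
tool_rot: [-3.092, -0.546, 0.0]
ft_force: [0.2, 0.4, -0.3]
grip_width: 1.001
grip_force: 0.0
```

Run:
```python
from h import *
s=monitor.get_state();print(s['position'],s['joint_positions'].round(3))
snap('wrist','wr5.png')
W,dw=ld('wr5.png')
cv2.imwrite('pics/c5.png',cv2.resize(W[0:240,140:540],(800,480),interpolation=cv2.INTER_CUBIC)[:,:,::-1])
```

```text
[ 0.48512501 -0.37938431  0.36034281] [ 0.825  0.234 -0.255  1.295  0.058  1.621 -0.642]
```

View pics/c5.png

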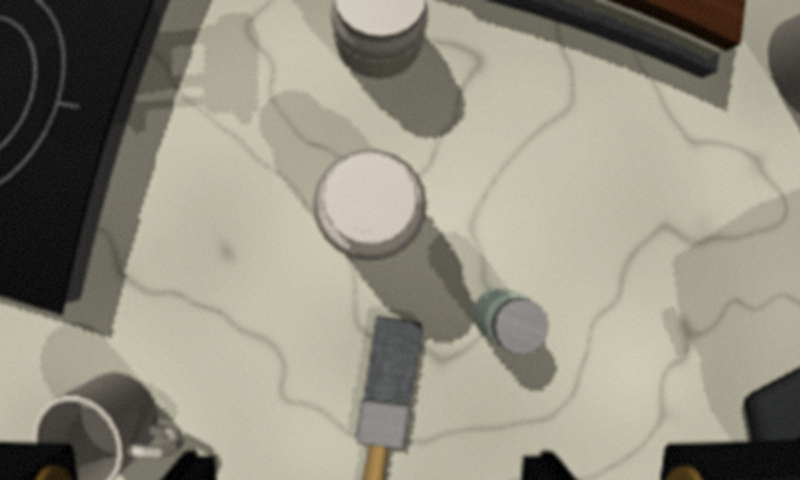

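The crop shows the tub almost straight below the camera with its centre near (370,204). The jar is at (380,30), the spice jar at (518,325) and the brush at (388,380). I'll check the size of the disc.

Run:
```python
from h import *
W,dw=ld('wr5.png');g=cv2.cvtColor(W,cv2.COLOR_RGB2GRAY)
print(g[101,290:362]);print(g[68:136,325])
print(W[101,[325,305,250]])
s=cv2.resize(W[60:145,280:370],None,fx=7,fy=7,interpolation=cv2.INTER_CUBIC);cv2.imwrite('pics/c6.png',s[:,:,::-1])
c,_=ray(dw,[325,101],True);print('cam',c)
```

```text
[176 160 151 156 165 163 146 133 133 151 158 169 181 195 202 204 204 200
 200 202 200 202 201 202 202 202 200 201 201 201 201 201 201 200 201 199
 203 201 202 199 201 201 201 201 200 200 199 200 198 201 201 201 198 199
 201 202 193 166 139 120 112 101 107 150 185 199 200 199 200 198 199 201]
[188 186 186 180 173 167 150 148 172 195 203 204 203 202 202 203 202 199
 201 202 203 202 203 201 202 200 201 202 200 203 201 200 200 199 201 200
 200 201 200 201 200 201 201 199 200 198 198 193 196 198 200 196 185 152
 123 114 113 112 104  95  80  81  99 115 117 118 116 119]
[[207 198 186]
 [212 203 191]
 [188 184 165]]
cam [ 0.54846072 -0.35674924  0.52242612]
```

View pics/c6.png

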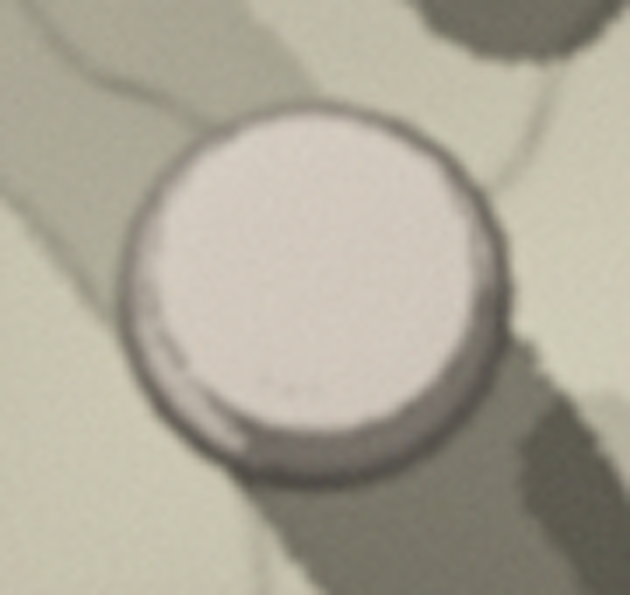

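The zoom shows the cap disc (45 px across) centred at (317,270), inside the wider shoulder ring (55 px) centred at (315,294). So this is the tub.

Run:
```python
from h import *
W,dw=ld('wr5.png')
f=lambda p:np.array(p)/7+[280,60]
print('cap',onz(dw,f([[317,270]]),.159,True),'shoulder',onz(dw,f([[315,294]]),.12,True))
e=onz(dw,f([[160,270],[475,270]]),.159,True);print('dia',np.linalg.norm(e[0]-e[1]))
e=onz(dw,f([[122,294],[508,294]]),.12,True);print('dia',np.linalg.norm(e[0]-e[1]))
T,dt=ld('top2.png')
print(tri(ray(dw,f([[317,270]]),True),ray(dt,[447.3,162.4])))
S,ds=ld('side2.png');print(tri(ray(dw,f([[317,270]]),True),ray(ds,[423.3,258])))
c=onz(dw,f([[317,270]]),.159,True)[0]
to([c[0]-.04*.94,c[1]-.04*.342,.30],np.deg2rad(20));to([c[0],c[1],.133],np.deg2rad(20))
```

```text
cap [[ 0.57562406 -0.348481    0.159     ]] shoulder [[ 0.57420803 -0.34879172  0.12      ]]
dia 0.05211681438348787
dia 0.07080481483340047
(array([ 0.57346672, -0.34954629,  0.14855645]), [np.float64(0.003204244186225864), np.float64(0.0032042441862256722)])
(array([ 0.57541268, -0.34814437,  0.1579456 ]), [np.float64(0.00042631372084439085), np.float64(0.0004263137208444804)])
pos [ 0.4852 -0.379   0.3608] yaw 0.3505 slide cm [5.54 0.24 6.08] roll 0.001 t 10.45
pos [ 0.4852 -0.379   0.3608] yaw 0.3505 slide cm [ 9.53  0.26 22.79] roll 0.001 t 10.45
```

>>> move_arm(
  slide=[
    [3,0.1,0],
    [7,0.2,0],
    [9.5,0.25,0],
    [9.5,0.25,4],
    [9.5,0.25,8],
    [9.5,0.25,12],
    [9.5,0.25,15],
    [9.5,0.25,17.5],
    [9.5,0.25,18],
    [9.5,0.25,18],
    [9.5,0.25,18],
  ],
  roll=[0,0,0,0,0,0,0,0,0,0,0],
)

```text
time: 11.55
position: [0.5755, -0.3505, 0.1832]
tool_rot: [3.092, 0.545, 0.004]
ft_force: [-0.3, -0.4, 0.3]
grip_width: 1.002
grip_force: 0.0
```

Run:
```python
from h import *
to([.5755,-.3485,.133],np.deg2rad(20))
snap('wrist','wr7.png');snap('side','side7.png')
w=cv2.imread('pics/wr7.png')[100:400,130:520];b=cv2.imread('pics/side7.png')[190:330,370:510]
c=np.zeros((400,800,3),np.uint8);c[:308,:400]=cv2.resize(w,(400,308));c[:,400:]=cv2.resize(b,(400,400),interpolation=cv2.INTER_CUBIC);cv2.imwrite('pics/c7.png',c)
```

```text
pos [ 0.5755 -0.3505  0.1832] yaw 0.3487 slide cm [ 0.06 -0.19  5.02] roll -0.0 t 11.55
```

View pics/c7.png

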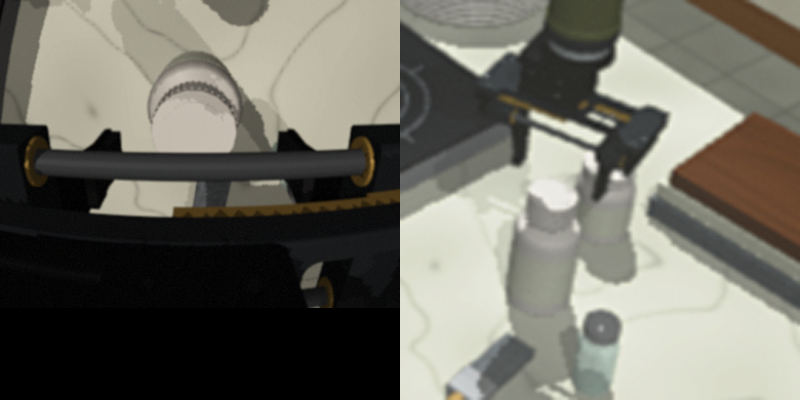

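The composite shows the ribbed cap between the fingers, about 2–3 mm towards tool −y. That matches the computed −0.19 cm. I'll correct it, descend and grip.

>>> move_arm(
  slide=[
    [0.05,-0.2,0],
    [0.05,-0.2,1],
    [0.05,-0.2,2.5],
    [0.05,-0.2,4],
    [0.05,-0.2,4.8],
    [0.05,-0.2,5],
    [0.05,-0.2,5],
    [0.05,-0.2,5],
  ],
  roll=[0,0,0,0,0,0,0,0],
)

```text
time: 12.45
position: [0.5744, -0.3488, 0.1316]
tool_rot: [3.094, 0.543, 0.001]
ft_force: [0.2, 0.2, -0.6]
grip_width: 1.001
grip_force: 0.0
```

Run:
```python
from h import *
to([.5755,-.3485,.133],np.deg2rad(20));print(monitor.get_state()['ft_force'])
```

```text
pos [ 0.5744 -0.3488  0.1316] yaw 0.3478 slide cm [ 0.11  0.01 -0.14] roll -0.001 t 12.45
[ 0.20712798  0.17271975 -0.56195953]
```

>>> move_arm(
  slide=[
    [0.1,0,-0.1],
    [0.1,0,-0.1],
    [0.1,0,-0.1],
    [0.1,0,-0.1],
    [0.1,0,-0.1],
    [0.1,0,-0.1],
    [0.1,0,-0.1],
    [0.1,0,-0.1],
    [0.1,0,-0.1],
  ],
  roll=[0,0,0,0,0,0,0,0,0],
  gripper=0,
  squeeze=45,
)

```text
time: 13.35
position: [0.575, -0.3478, 0.1321]
tool_rot: [-3.094, -0.544, 0.0]
ft_force: [-0.8, 1.6, 2.0]
grip_width: 0.619
grip_force: 45.0
```

>>> move_arm(
  slide=[
    [0,0,0.15],
    [0,0,0.3],
    [0,0,0.45],
    [0,0,0.6],
    [0,0,0.6],
    [0,0,0.6],
  ],
  roll=[0,0,0,0,0,0],
)

```text
time: 13.95
position: [0.576, -0.3486, 0.1284]
tool_rot: [3.092, 0.543, 0.004]
ft_force: [-2.3, 2.5, 9.5]
grip_width: 0.617
grip_force: 45.0
```

>>> move_arm(
  slide=[
    [0,0,0.1],
    [0,0,0.2],
    [0,0,0.3],
    [0,0,0.4],
    [0,0,0.4],
    [0,0,0.4],
  ],
  roll=[0,0,0,0,0,0],
)

```text
time: 14.55
position: [0.5769, -0.3493, 0.1269]
tool_rot: [3.09, 0.543, 0.007]
ft_force: [-2.9, 3.4, 16.8]
grip_width: 0.619
grip_force: 45.0
```

>>> move_arm(
  slide=[
    [-0.05,-0.1,0.1],
    [-0.05,-0.1,0.1],
    [-0.05,-0.1,0.1],
    [-0.05,-0.1,0.1],
    [-0.05,-0.1,0.1],
    [-0.05,-0.1,0.1],
  ],
  roll=[0,0,-0.06,-0.13,-0.2,-0.2],
)

```text
time: 15.15
position: [0.5766, -0.3482, 0.1264]
tool_rot: [3.019, 0.851, 0.008]
ft_force: [-3.1, 4.0, 20.0]
grip_width: 0.614
grip_force: 45.0
```

Run:
```python
from h import *
to([.5755,-.3485,.133],np.deg2rad(20));s=monitor.get_state();print(s['ft_force'],s['torque'],s['joint_positions'])
```

```text
pos [ 0.5766 -0.3482  0.1264] yaw 0.5493 slide cm [-0.11 -0.03 -0.66] roll 0.2 t 15.15
[-3.09299432  3.99521106 20.00862078] [0.93315137 0.79951189 0.01925907] [ 0.74550734  0.44130719 -0.31926276  1.5025219   0.14386667  1.21375123
 -0.61608219]
```

>>> move_arm(
  slide=[
    [0,0,0],
    [0,0,0],
    [0,0,0],
    [0,0,0],
    [0,0,0],
    [0,0,0],
    [0,0,0],
    [0,0,0],
    [0,0,0],
    [0,0,0],
    [0,0,0],
  ],
  roll=[-0.08,-0.18,-0.28,-0.38,-0.48,-0.58,-0.68,-0.78,-0.86,-0.86,-0.86],
)

```text
time: 16.25
position: [0.5767, -0.3481, 0.1264]
tool_rot: [2.39, 2.029, 0.004]
ft_force: [-3.4, 3.7, 20.0]
grip_width: 0.614
grip_force: 45.0
```

Run:
```python
from h import *
to([.5755,-.3485,.133],np.deg2rad(20));s=monitor.get_state();print(s['ft_force'],s['torque'],s['joint_positions'])
```

```text
pos [ 0.5767 -0.3481  0.1264] yaw 1.408 slide cm [-0.06 -0.11 -0.66] roll 1.059 t 16.25
[-3.44710264  3.67622058 19.97688359] [0.8383308  0.76946058 0.02124297] [ 0.85326458  0.46315095 -0.46648296  1.49791024  0.21602483  1.22448012
  0.1943545 ]
```

>>> move_arm(
  slide=[
    [0.04,-0.06,-0.2],
    [0.08,-0.1,-0.5],
    [0.08,-0.1,-0.8],
    [0.08,-0.1,-1.1],
    [0.08,-0.1,-1.4],
    [0.08,-0.1,-1.7],
    [0.08,-0.1,-2],
  ],
  roll=[0,0,0,0,0,0,0],
)

```text
time: 16.95
position: [0.5724, -0.3466, 0.14]
tool_rot: [-2.394, -2.032, 0.002]
ft_force: [1.7, -1.0, -1.8]
grip_width: 0.613
grip_force: 45.0
```

>>> move_arm(
  slide=[
    [0.1,0.15,-0.3],
    [0.1,0.2,-0.8],
    [0.1,0.2,-1.5],
    [0.1,0.2,-2.5],
    [0.1,0.2,-4],
    [0.1,0.2,-6],
    [0.1,0.2,-8],
    [0.1,0.2,-9.8],
    [0.1,0.2,-10.3],
    [0.1,0.2,-10.3],
    [0.1,0.2,-10.3],
    [0.1,0.2,-10.3],
    [0.1,0.2,-10.3],
  ],
  roll=[0,0,0,0,0,0,0,0,0,0,0,0,0],
)

```text
time: 18.25
position: [0.575, -0.3457, 0.243]
tool_rot: [-2.394, -2.032, 0.001]
ft_force: [-0.3, 0.5, 0.0]
grip_width: 0.619
grip_force: 45.0
```

Run:
```python
from h import *
to([.5752,-.3486,.243]);s=monitor.get_state();print(s['ft_force'],s['torque'],s['grip_force'],s['grip_width']*87)
snap('wrist','wr8.png');snap('side','side8.png');snap('top','top8.png')
w=cv2.imread('pics/wr8.png');b=cv2.imread('pics/side8.png')[130:330,260:510];t=cv2.imread('pics/top8.png')[90:290,160:510]
c=np.zeros((600,800,3),np.uint8);c[:250,:400]=cv2.resize(w,(400,250));c[:320,400:]=cv2.resize(b,(400,320),interpolation=cv2.INTER_CUBIC);c[320:,:490]=cv2.resize(t,(490,280),interpolation=cv2.INTER_CUBIC);cv2.imwrite('pics/c8.png',c)
```

```text
pos [ 0.575  -0.3457  0.243 ] yaw 1.4078 slide cm [-0.28  0.07 -0.  ] roll None t 18.25
[-0.3181303   0.45545309  0.0084193 ] [-0.01753399 -0.12644429  0.00132097] 44.99967286217725 53.869504573473485
```

View pics/c8.png

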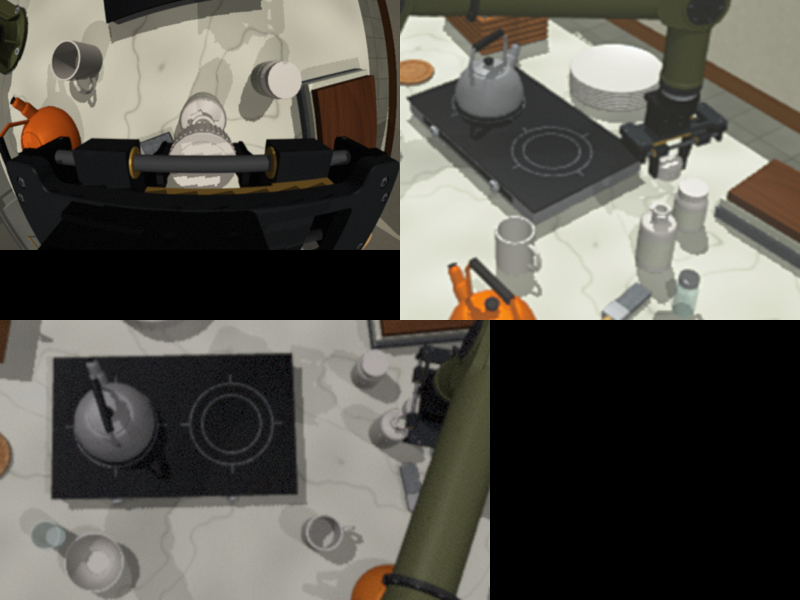

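The composite shows the cap held level above the open tub, whose neck is visible at side-crop (659,215). The kettle is on its ring and the bystanders are undisturbed. One small recentring, then I hand in.

>>> move_arm(
  slide=[
    [-0.15,0,0],
    [-0.25,0.05,0],
    [-0.25,0.05,0],
    [-0.25,0.05,0],
    [-0.25,0.05,0],
    [-0.25,0.05,0],
  ],
  roll=[0,0,0,0,0,0],
)

```text
time: 19.0
position: [0.5756, -0.3483, 0.2441]
tool_rot: [2.395, 2.033, -0.0]
ft_force: [-0.5, -0.1, -1.1]
grip_width: 0.617
grip_force: 45.0
```

Run:
```python
from h import *
S,ds=ld('side8.png');print('mouth',onz(ds,[[421.9,262]],.148))
s=monitor.get_state();print(s['position'],abs(s['qd']).max(),s['grip_force'])
print(workorder.close_job())
```

```text
mouth [[ 0.56695985 -0.35183861  0.148     ]]
[ 0.57556331 -0.34831402  0.24408628] 0.0013199325587396622 44.99975648061081
the job is handed in; nothing more can be done
None
```

I handed the job in at 19.0 s: the kettle is released within about 3 mm of the free ring's centre, and the cap is off, held level and still about 9 cm above the open tub. A rough last reading put the tub's mouth up to 9 mm off the cap's axis, which I did not correct, and I viewed 11 pictures against the limit of 10.

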